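# Stand a battery cell on the tester and hold the probe on its terminal

## Task

Take the one tall battery cell out of the steel tray and set it down upright, without dropping it, in the middle of the round brass contact plate of the test base, and let go of it. Then take the test probe out of its holder block and hold it upright with its spring tip on the centre of the small round terminal on top of the cell, pressing gently so that the spring tip is pushed about half way in, not all the way. Finish still holding the probe there in the gripper; leave everything else on the bench where it is.

Things in the scene. Friction and masses are not known exactly. Their poses are not given: they have to be found in the camera images.
- cell: The tall cell: loose upright aluminium cylinder, 46 mm diameter, 95 mm tall, plus a steel terminal stud (14 mm diameter, 3 mm high) in the middle of the top; about 0.38 kg. It stands in any of the three places in the steel tray; the two other cells look alike but are only 60 mm tall. Origin: centre of its underside, z up along its axis.
- cell_terminal (a point): Centre of the top face of the tall cell's terminal stud, 98 mm above the cell's underside: the spot to probe.
- tray: Fixed open steel tray, 285 mm along its x, 85 mm along its y, walls 30 mm high and 4 mm thick, floor 4 mm thick. The three cells stand in a row along its x axis, about 90 mm apart. Origin: centre of its underside, z up.
- fixture: Fixed test base: black plate 110 mm (x) by 100 mm (y) by 12 mm high, with a round brass contact plate (64 mm diameter, 4 mm high) on its middle and two brass posts (12 mm diameter, top 24 mm above the table) near its +x edge. Origin: centre of its underside.
- contact_plate (a point): Centre of the top face of the round brass contact plate, 16 mm above the table: the cell's underside goes here.
- holder: Fixed grey block, 70 mm by 70 mm by 70 mm high, with a vertical hole (19 mm diameter, 66 mm deep) in the middle of its top; the probe stands in it. Origin: centre of its underside. Holder and test base may exchange places.
- probe: Loose test probe, about 0.12 kg, upright in the holder. Origin: centre of the underside of its black flange (34 mm diameter, 6 mm thick), which rests on the holder's top; z up along its axis. Above: round grey handle, 24 mm diameter, from 6 to 106 mm, tapering to 116 mm. Below: steel barrel, 14 mm diameter, 44 mm long, then the 6 mm brass spring tip, reaching 60 mm below the origin.
- probe_tip (a point): Point of the probe's spring tip, on the probe's axis: 60 mm below the probe's origin when the tip is fully out, less by the travel of plunger.
- plunger (a joint): How far the spring tip is pushed into the barrel, m: 0 fully out, 0.012 all the way in (hard stop). The spring gives 0.8 N at 0 and 400 N/m more: about 3.2 N at half way, 5.6 N at the stop.
- short_a: A short cell in the tray, 46 mm diameter, 60 mm tall, with a 3 mm high stud. Origin: centre of its underside, z up. Leave it alone.
- short_b: A second short cell in the tray, 46 mm diameter, 60 mm tall, with a 3 mm high stud. Origin: centre of its underside, z up. Leave it alone.
- adapter: Loose black power adapter, 50 (x) by 100 (y) by 32 mm high. Origin: centre of its underside, z up. Leave it alone.
- board: Loose green circuit board with parts on it, 42 (x) by 95 (y) by about 17 mm high. Origin: centre of its underside, z up. Leave it alone.
- tape: Loose cardboard-coloured roll of tape lying flat, 70 mm diameter, 22 mm high. Origin: centre of its underside, z up. Leave it alone.
- driver: Loose screwdriver with a black handle, lying on the table along its own x axis, handle to its -x, 150 mm long. Leave it alone.
- jar: Loose jar with a white lid, 60 mm diameter, 75 mm tall. Origin: centre of its underside, z up. Leave it alone.
There are look-alikes about, which are no part of the job. What is shaped like the cell but pink is not meant. What is shaped like the probe but orange is not meant.

How it is judged:
On the way, in this order (a step that is already met when the one before it is completed fails the run):
1. the tall cell stands upright and released in the middle of the contact plate (horizontal distance between cell and contact_plate below 0.012 m and angle between cell's own z axis and vertical below 0.05 rad and z of cell in the frame of contact_plate between -0.004 and 0.004 m and contact force between cell and the arm below 0.05 N and contact force between cell and the fingers below 0.05 N and linear speed of cell below 0.02 m/s), for 0.2 s.
2. the probe is in the gripper and clear of its holder (contact force between probe and the fingers above 1 N and contact force between probe and holder below 0.05 N and height (world z) of probe_tip above 0.071 m), for 0.1 s.
At the end, for the whole second after the job is handed in: Cell upright (0.05 rad), still, untouched, within 12 mm of the plate centre; probe held still by the gripper, out of its holder, upright within 0.14 rad, tip within 6 mm of the terminal centre, pushed in 2 to 10.5 mm, pressing 0.8 to 8 N; bystanders moved under 20 mm (all of step 1 and distance between probe_tip and cell_terminal below 0.006 m and angle between probe's own z axis and vertical below 0.14 rad and value of joint plunger between 0.002 and 0.0105 m and contact force between probe and cell between 0.8 and 8 N and contact force between probe and the fingers above 1 N and contact force between probe and holder below 0.05 N and linear speed of probe below 0.02 m/s and distance of each of short_a, short_b, adapter, board, tape, driver, jar from where it was at the start of the episode below 0.02 m); the arm keeps its last pose, push and grip.
It fails at once if the tall cell is tipped over (angle between cell's own z axis and vertical above 0.5 rad).
It fails at once if the tall cell is dropped or knocked (moves faster than 0.4 m/s while not in the fingers) (contact force between cell and the fingers below 0.02 N and linear speed of cell above 0.4 m/s).
It fails at once if the probe is pressed hard on the cell, over 15 N (contact force between probe and cell above 15 N).
It fails at once if something else on the bench is moved by more than 30 mm (distance of any of short_a, short_b, adapter, board, tape, driver, jar from where it was at the start of the episode above 0.03 m).
It also fails if it takes over 64 s, if anything falls off the work surface, if the arm or the gripper's body presses on something with over 40 N, if the wrist force passes 120 N, or if a joint passes its speed limit or range.

## Robot

A 6-joint arm with a two-finger parallel gripper is mounted at the origin on the work surface. World frame = base frame: x ahead of the robot, y to its left, z up, the work surface at z = 0. Lengths are in m, angles in rad, forces in N, time in s.
With the tool pointing down it reaches from about 0.35 to 0.975 m from the base axis. Payload 7.1 kg.
Tool frame: the origin (TCP) lies midway between the tips of the shut fingers; the grasp point (between the pads) lies 19 mm behind it; z points along the fingers, y is the line along which they close (so a half turn about z gives the same grasp; the last joint's range is limited). The gripper opens to 88 mm and grips with 3 to 60 N. Pads are 20 mm wide; open, the fingers measure 115 mm over their backs; the gripper's body (75 mm by 178 mm) begins 61 mm behind the grasp point.
Start: joints at [1.199, 0.423, 1.63, -0, 1.089, -0.019], TCP at [0.216, 0.587, 0.223] pointing down, gripper open.
Joint ranges: [-3, 3], [-0.9, 2.11], [0.09, 2.58], [-1.31, 4.45], [0.11, 2.69], [-2.54, 2.54]. Speed limits (rad/s): [2.39, 2.39, 3.01, 3.14, 3.14, 3.14].

## Interface

Orientations are given as a unit quaternion [w, x, y, z].
In Python, from station import move_pose, movel, movej, command_gripper, wait, inverse_kinematics, read_camera, camera_info, MotionError, job_done, get_time, get_joint_pos, get_qvel, get_effort, get_tcp_pos, get_ee_rot, get_ft_force, get_ft_torque, get_grip_width, get_finger_force gives the robot as it stands. Calls block until the motion is done:
- move_pose(position, orientation): joint-space move of the TCP to a pose.
- movel(position, frame=None, v=0.15, until_force=None): straight line of the TCP; frame=None keeps the orientation; v is the mean speed in m/s. With until_force (N) it stops when the force on the tool has changed by that much, and returns True; else False.
- movej(angles): joint-space move.
- command_gripper(opening): opening from 0.0 (shut) to 1.0 (fully open); the grip force is fixed at half the most; returns when the fingers have stopped.
- wait(seconds).
- inverse_kinematics(position, orientation): joint angles nearest the present ones, or None.
- read_camera(name): name is "scene" or "top"; returns the picture (400x640x3 uint8, red, green, blue); there is no depth.
- camera_info(name): a dict with "intrinsics" (3x3 intrinsics, pixels), "T" (4x4, takes a point from camera to world coordinates). Camera axes: x right, y up, looking along -z (the intrinsics and any distortion apply to the point x, -y, -z); pixel columns grow to the right and rows downward; lengths in m; the calibration is good to about 2 mm. A picture is of the moment at which its call begins. camera_info takes no time and is no camera call.
A pose or a line that the arm cannot do raises MotionError and nothing moves.
- job_done(): hands the job in; it is judged then, once.
Readings, each from a call of its own:
- get_time(): time.
- get_joint_pos(): joint angles.
- get_qvel(): joint speeds.
- get_effort(): joint torques, N m.
- get_tcp_pos(): TCP position.
- get_ee_rot(): TCP orientation.
- get_ft_force(): force on the tool from outside, world axes, zero at the start.
- get_ft_torque(): the same for the moment, N m.
- get_grip_width(): opening from 0.0 (shut) to 1.0 (fully open).
- get_finger_force(): force on a finger pad.
Only numpy, scipy, OpenCV 4.12 (cv2) and the standard library are available. Lean on these libraries where they do the work, as an engineer would, in place of code of your own. Each camera call takes 0.05 s, during which the arm holds its last target. There are 200 camera calls.

## Working session

There is one attempt and no reset: what is moved stays moved. The work goes in short steps, each a Python script; the robot and the scene stay as the last script left them, time stands still between calls to the robot, and variables do not carry over. Pictures are saved under pics/ and viewed, at most 10 in all, crops included, and the job is handed in when it is done.

```bash
mkdir -p pics && python3 - <<'E'
from station import *
import cv2,numpy as np
np.set_printoptions(precision=4,suppress=True)
for n in("scene","top"):
    cv2.imwrite(f"pics/{n}0.png",cv2.cvtColor(read_camera(n),cv2.COLOR_RGB2BGR))
    i=camera_info(n);print(n,i)
print(get_time(),get_ee_rot(),get_tcp_pos())
E
```

```text
scene {'intrinsics': array([[448.6731,   0.    , 317.6507],
       [  0.    , 448.6731, 194.7969],
       [  0.    ,   0.    ,   1.    ]]), 'T': array([[-0.8619, -0.3943,  0.3187,  0.9658],
       [ 0.5069, -0.6835,  0.5252,  0.6532],
       [ 0.0107,  0.6143,  0.789 ,  1.0611],
       [ 0.    ,  0.    ,  0.    ,  1.    ]])}
top {'intrinsics': array([[424.1428,   0.    , 321.5057],
       [  0.    , 424.1428, 195.2567],
       [  0.    ,   0.    ,   1.    ]]), 'T': array([[ 0.0178,  0.9972, -0.0727,  0.4614],
       [-0.9998,  0.0176, -0.0041,  0.0033],
       [-0.0028,  0.0727,  0.9973,  1.1695],
       [ 0.    ,  0.    ,  0.    ,  1.    ]])}
0.1 [-0.0001  0.1755  0.9845 -0.0007] [0.2157 0.586  0.222 ]
```

View pics/scene0.png

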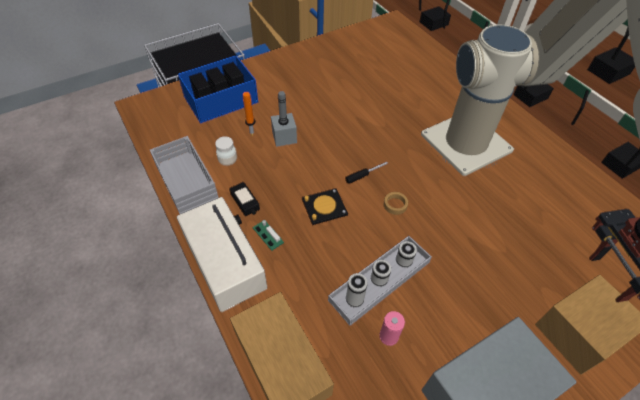

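View pics/top0.png

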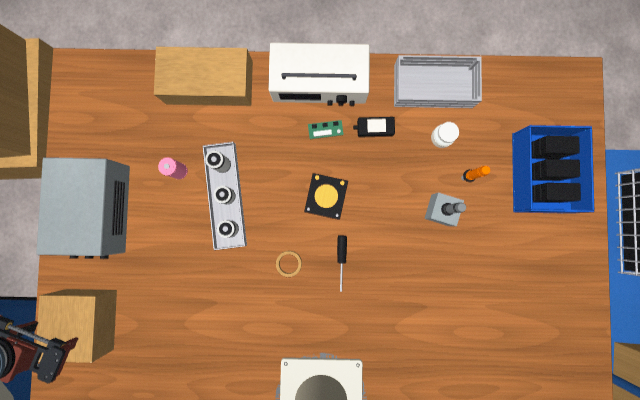

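The scene view shows the tray at about (380,278) and the top view shows it at (224,195). Its three cells are at top-view pixels (216,159), (224,195) and (228,229), and scene pixels (357,289), (381,272) and (407,252). The far one at scene (357,289) looks tallest. The pink cylinder at scene (393,328) / top (172,168) is a look-alike. The grey probe in its block is at scene (283,115) / top (450,209), and the orange one at scene (249,110) / top (478,174) is the decoy. The brass plate is at scene (324,205) / top (326,196). I'll confirm these in one enlarged crop.

```bash
python3 - <<'E'
import cv2,numpy as np
s=cv2.imread("pics/scene0.png");t=cv2.imread("pics/top0.png")
def c(im,x,y,w,h,f): return cv2.resize(im[y:y+h,x:x+w],(400,300),interpolation=cv2.INTER_CUBIC)
a=np.vstack([np.hstack([c(s,325,230,120,90,0),c(t,170,140,120,120*3//4+0,0)]),np.hstack([c(s,235,85,80,60,0),c(t,416,160,96,72,0)])])
cv2.imwrite("pics/crop1.png",a)
E
```

```text
(no output)
```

View pics/crop1.png

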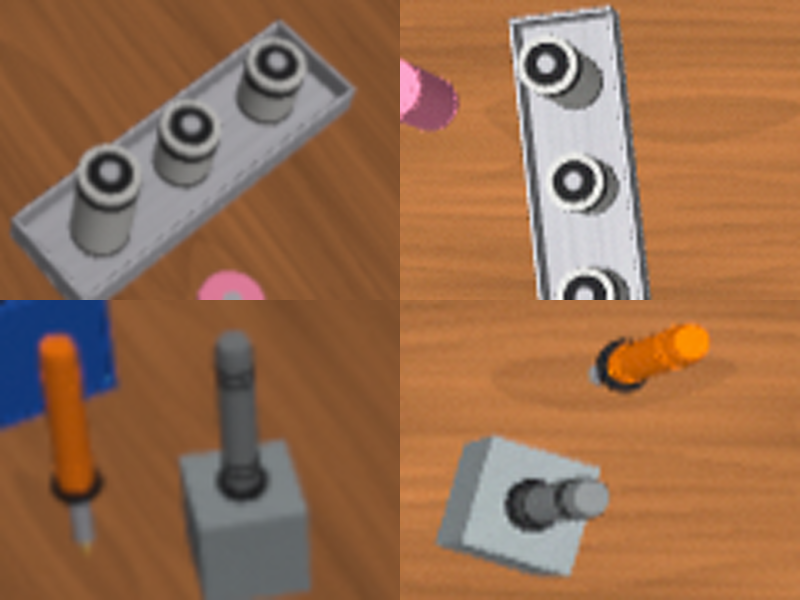

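The crop confirms the choices. The tall cell is at the far end of the tray: stud at scene (357.7,281.9) / top (213.8,158.9), with clearly the longest side wall. The grey probe in the grey block is the one meant, with its handle top at scene (281.6,93) / top (461.2,206.9).

```bash
cat > h.py <<'E'
from station import *
import numpy as np, cv2
from scipy.spatial.transform import Rotation as R
np.set_printoptions(precision=4,suppress=True)
def P(n):
    i=camera_info(n); return i["intrinsics"]@np.diag([1,-1,-1])@np.linalg.inv(i["T"])[:3]
def tri(a,b):
    X=cv2.triangulatePoints(P("scene"),P("top"),np.array(a,float),np.array(b,float))[:,0]; X/=X[3]
    r=[np.linalg.norm((lambda q:q[:2]/q[2])(P(n)@X)-p) for n,p in(("scene",a),("top",b))]
    return X[:3],np.array(r)
def ray(n,p,z):  # pixel -> point at height z
    i=camera_info(n);d=i["T"][:3,:3]@np.diag([1,-1,-1])@np.linalg.solve(i["intrinsics"],[*p,1]);o=i["T"][:3,3]
    return o+d*(z-o[2])/d[2]
def down(yaw):   # closing line (tool y) at angle yaw+90deg of world, tool z down
    return (R.from_euler('z',yaw)*R.from_euler('x',np.pi)).as_quat(scalar_first=True)
E
python3 - <<'E'
from h import *
for k,a,b in [("tall",(357.65,281.85),(213.75,158.85)),("mid",(381.7,266.9),(221.9,194)),("near",(408.4,248),(225.5,228.8)),
 ("probetop",(281.6,93),(461.2,206.9)),("flange",(283,120.8),(448,208.6)),("orangetop",(246.5,93.5),(485,169.8)),("orange_fl",(250,121.5),(469,175.5))]:
    print(k,*tri(a,b))
c=[]
for n,box in(("scene",(300,185,50,40)),("top",(300,170,50,50))):
    im=cv2.imread(f"pics/{n}0.png");x,y,w,h=box;r=cv2.cvtColor(im[y:y+h,x:x+w],cv2.COLOR_BGR2HSV)
    m=cv2.inRange(r,(15,120,150),(35,255,255));l,N,s,ce=cv2.connectedComponentsWithStats(m)
    k=1+np.argmax(s[1:,4]);c.append(ce[k]+[x,y]);print(n,s[k],ce[k]+[x,y])
print("plate",*tri(*c),ray("top",c[1],.016),ray("scene",c[0],.016))
print("tray corners",[ray("top",p,.03)[:2] for p in((202.7,145.7),(233.9,142),(245,247),(214,249))])
print("down",down(0),R.from_quat(get_ee_rot(),scalar_first=True).as_matrix())
E
```

```text
tall [0.6274 0.2843 0.0983] [0.1475 0.1532]
mid [0.5406 0.2679 0.0656] [0.0236 0.0254]
near [0.4492 0.2565 0.0644] [0.4269 0.4747]
probetop [ 0.511  -0.3161  0.1872] [0.2629 0.3777]
flange [ 0.5115 -0.3188  0.0735] [0.3332 0.4586]
orangetop [ 0.5996 -0.3751  0.1794] [0.2293 0.3248]
orange_fl [ 0.6003 -0.3773  0.0641] [0.1116 0.1517]
scene [ 14  11  21  17 296] [324.1993 204.1014]
top [ 14  14  24  24 440] [325.8295 195.5545]
plate [ 0.5446 -0.0036  0.016 ] [0.0896 0.1069] [ 0.5449 -0.0038  0.016 ] [ 0.5445 -0.0034  0.016 ]
tray corners [array([0.6739, 0.3333]), array([0.6855, 0.2488]), array([0.4023, 0.2098]), array([0.3955, 0.2925])]
down [0. 1. 0. 0.] [[-0.9384  0.3455 -0.0005]
 [ 0.3455  0.9384 -0.0013]
 [ 0.     -0.0014 -1.    ]]
```

```bash
python3 - <<'E'
from h import *
q=down(3.28); c=np.array([.6274,.2843])
movel([.216,.587,.30],v=.25)
move_pose([*c,.20],q)
movel([*c,.061],v=.12); print(get_time(),get_tcp_pos(),get_ft_force())
command_gripper(0.3) if False else command_gripper(0.0)
print(get_grip_width(),get_finger_force(),get_time())
movel([*c,.075],v=.05); movel([*c,.22],v=.15)
print(get_grip_width(),get_finger_force(),get_ft_force(),get_time())
for n in("scene","top"): cv2.imwrite(f"pics/{n}1.png",cv2.cvtColor(read_camera(n),cv2.COLOR_RGB2BGR))
s=cv2.imread("pics/scene1.png");cv2.imwrite("pics/crop2.png",cv2.resize(s[150:330,280:520],None,fx=3,fy=3))
E
```

```text
3.75 [0.6281 0.2846 0.062 ] [-0.6302 -0.4851  0.329 ]
0.5185740874669702 29.98795598745346 4.475
0.5148958462621738 29.983826279640198 [-0.5014  0.3869 -5.0989] 6.025
```

View pics/crop2.png

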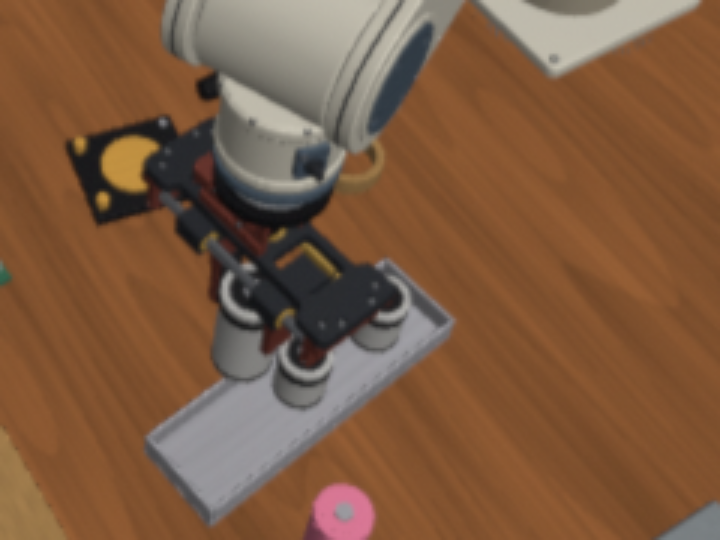

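The tall cell is held upright between the fingers (crop (240,330)), and both short cells are still in the tray. Next I set it on the plate.

```bash
python3 - <<'E'
from h import *
p=np.array([.5447,-.0036]); q=down(3.28)
move_pose([*p,.22],q)
movel([*p,.09],v=.12); wait(.3)
print(movel([*p,.066],v=.02,until_force=3)); print(get_tcp_pos(),get_ft_force())
wait(.3); command_gripper(0.75); wait(.3)
command_gripper(1.0)
print(get_tcp_pos(),get_ft_force())
movel([*p,.25],v=.15)
move_pose([.5108,-.3175,.30],down(2.566)); print(get_time())
for n in("scene","top"): cv2.imwrite(f"pics/{n}2.png",cv2.cvtColor(read_camera(n),cv2.COLOR_RGB2BGR))
s=cv2.imread("pics/scene2.png");t=cv2.imread("pics/top2.png")
f=lambda im,x,y:cv2.resize(im[y:y+75,x:x+50],(400,600),interpolation=cv2.INTER_CUBIC)
cv2.imwrite("pics/crop3.png",np.hstack([f(s,300,150),f(t,300,155)]))
E
```

```text
True
[ 0.5446 -0.0038  0.0728] [ 1.0033 -0.1813  3.813 ]
[ 0.5435 -0.0036  0.0719] [-1.0989  0.6651 -0.886 ]
13.875
```

View pics/crop3.png

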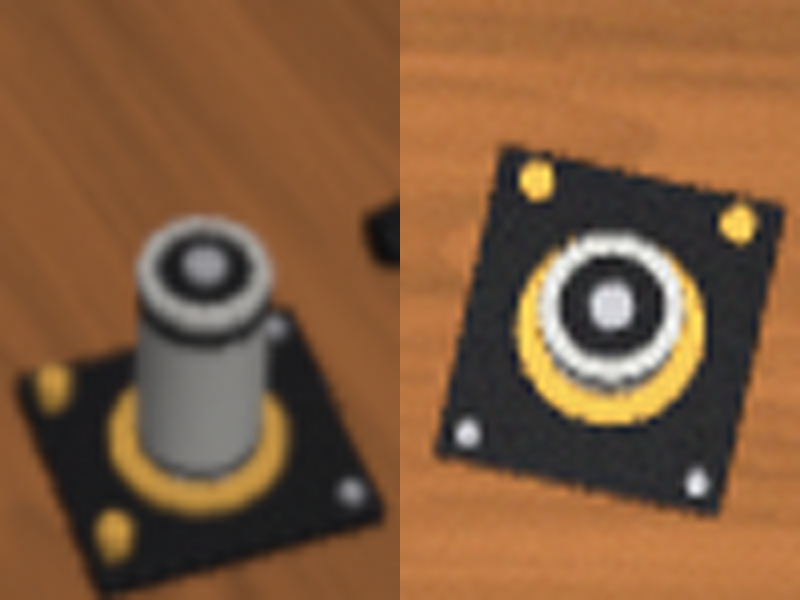

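The cell stands upright on the plate, with its stud at scene (325.2,182.6) / top (326.1,192.8). Next is the probe.

```bash
python3 - <<'E'
from h import *
print("terminal",*tri((325.2,182.6),(326.1,192.8)), ray("top",(326.1,192.8),.114),ray("scene",(325.2,182.6),.114))
h=np.array([.511,-.3172])
movel([*h,.25],v=.2); movel([*h,.116],v=.1); print(get_tcp_pos(),get_ft_force())
command_gripper(0.0); print(get_grip_width(),get_finger_force())
movel([*h,.13],v=.04); print(get_ft_force()); movel([*h,.27],v=.12); wait(.3)
print(get_grip_width(),get_finger_force(),get_ft_force(),get_time())
move_pose([.5447,-.10,.27],down(2.566)); wait(.3); print(get_tcp_pos(),get_time())
for n in("scene","top"): cv2.imwrite(f"pics/{n}3.png",cv2.cvtColor(read_camera(n),cv2.COLOR_RGB2BGR))
s=cv2.imread("pics/scene3.png");t=cv2.imread("pics/top3.png")
f=lambda im,x,y:cv2.resize(im[y:y+120,x:x+80],(400,600),interpolation=cv2.INTER_CUBIC)
cv2.imwrite("pics/crop4.png",np.hstack([f(s,270,100),f(t,320,135)]))
E
```

```text
terminal [ 0.5443 -0.0035  0.1142] [0.1559 0.191 ] [ 0.5447 -0.0038  0.114 ] [ 0.5439 -0.0034  0.114 ]
[ 0.5114 -0.3175  0.1167] [-0.6986  0.2269  0.7412]
0.26588553598393644 29.99171655625105
[-0.2846 -0.0563 -1.4723]
0.2718019381089544 29.99166402965784 [ 0.4151  0.0157 -0.8732] 18.9833
[ 0.5447 -0.1011  0.2699] 20.1667
```

View pics/crop4.png

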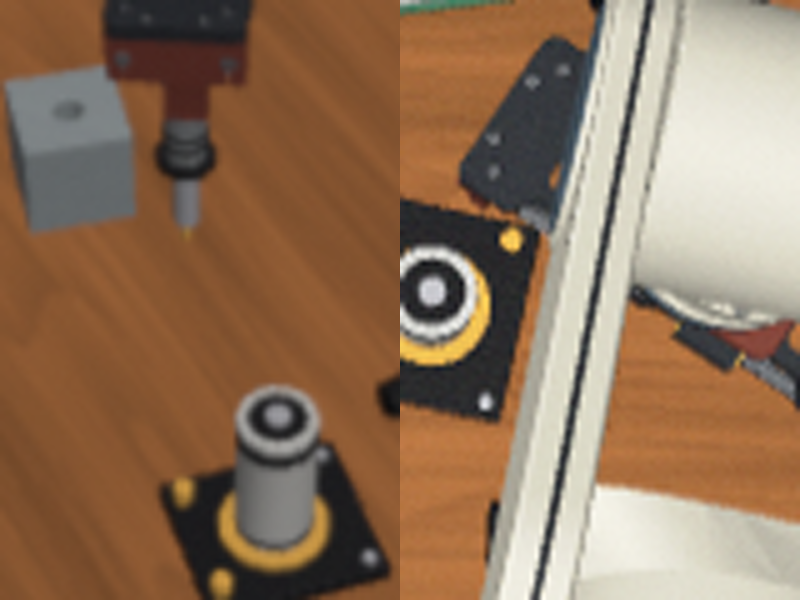

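The probe is held, roughly vertical, with its tip at scene (307.0,147.2) and flange at (306.8,131.2). Next I check it against the TCP axis and move over the terminal.

```bash
python3 - <<'E'
from h import *
tip=ray("scene",(307.0,147.2),.1632); fl=ray("scene",(306.8,131.2),.2232)
t=get_tcp_pos(); print("tip",tip,"flange",fl,"off",tip[:2]-t[:2],fl[:2]-t[:2])
T=np.array([.5444,-.0036])
movel([*T,.27],v=.15); movel([*T,.114+.1067+.012],v=.08); wait(.5)
print(get_tcp_pos(),get_ft_force(),get_time())
for n in("scene","top"): cv2.imwrite(f"pics/{n}4.png",cv2.cvtColor(read_camera(n),cv2.COLOR_RGB2BGR))
s=cv2.imread("pics/scene4.png");t=cv2.imread("pics/top4.png")
f=lambda im,x,y:cv2.resize(im[y:y+75,x:x+50],(400,600),interpolation=cv2.INTER_CUBIC)
cv2.imwrite("pics/crop5.png",np.hstack([f(s,300,140),f(t,300,155)]))
E
```

```text
tip [ 0.544  -0.1029  0.1632] flange [ 0.5436 -0.1038  0.2232] off [-0.0006 -0.0023] [-0.001  -0.0031]
[ 0.5444 -0.0036  0.2329] [ 0.1944  0.4631 -1.9232] 22.175
```

View pics/crop5.png

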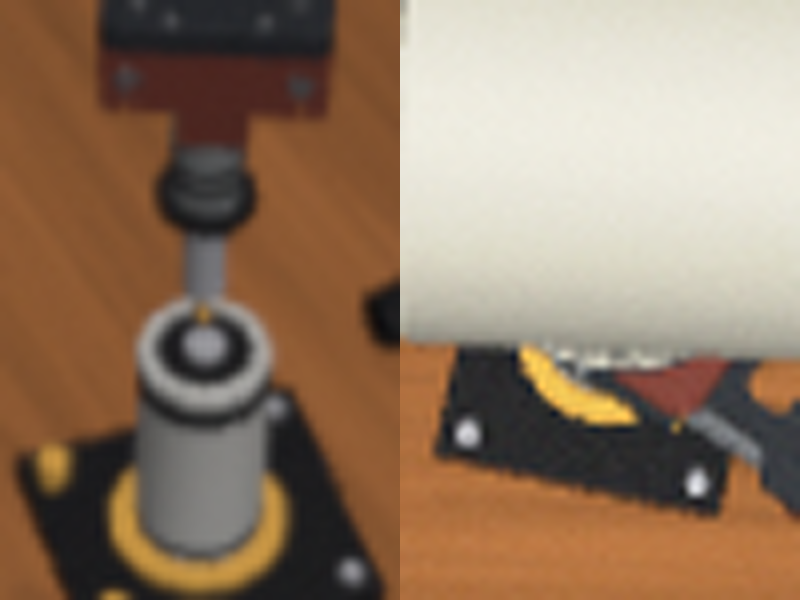

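The tip is at scene (325.1,180.1), almost straight above the stud at (325.2,182.7). I'll apply the residual offset, then press down slowly with force feedback.

```bash
python3 - <<'E'
from h import *
tip=ray("scene",(325.06,180.06),.1262); stud=ray("scene",(325.2,182.7),.114); e=(tip-stud)[:2]; print(tip,stud,e)
T=np.array([.5444,-.0036])-np.clip(e,-.004,.004)
def F():
    v=[]
    for _ in range(10): wait(.03); v.append(get_ft_force())
    return np.mean(v,0)
movel([*T,.2329],v=.02); wait(.3); f0=F(); print("f0",f0)
for z in (.2245,.2215,.2195,.2175,.2160,.2150,.2140,.2130,.2120):
    movel([*T,z],v=.01); wait(.2); d=(F()-f0)[2]; print(z,get_tcp_pos(),d)
    if d>2.7: break
print(get_grip_width(),get_finger_force(),get_time())
for n in("scene",): cv2.imwrite(f"pics/{n}5.png",cv2.cvtColor(read_camera(n),cv2.COLOR_RGB2BGR))
s=cv2.imread("pics/scene5.png")
cv2.imwrite("pics/crop6.png",cv2.resize(s[140:215,300:350],(400,600),interpolation=cv2.INTER_CUBIC))
E
```

```text
[ 0.545  -0.0027  0.1262] [ 0.544  -0.0031  0.114 ] [0.001  0.0003]
f0 [ 0.1688  0.1651 -1.1588]
0.2245 [ 0.5434 -0.0039  0.2245] 0.13079814142084856
0.2215 [ 0.5434 -0.0039  0.2215] 0.036589599683583884
0.2195 [ 0.5434 -0.0039  0.2195] 0.7599597848887193
0.2175 [ 0.5435 -0.0039  0.2176] 1.4786890232054142
0.216 [ 0.5434 -0.0039  0.216 ] 2.294709537236355
0.215 [ 0.5434 -0.0039  0.215 ] 2.832978090484839
0.26912144739661786 29.99254558235407 29.05
```

View pics/crop6.png

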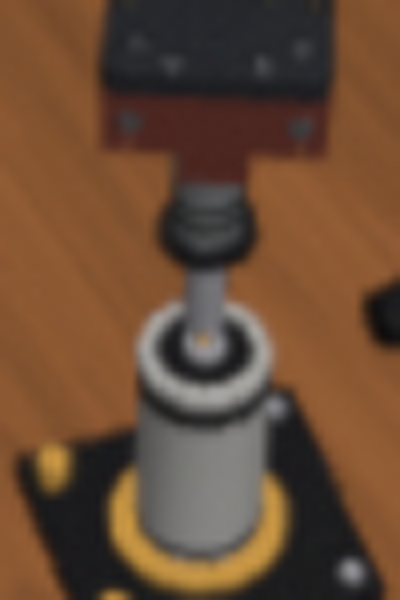

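The tip sits on the stud at crop (204,342). The force of 2.8 N means about 5 mm of travel, so I'll press 0.7 mm further and hand in.

```bash
python3 - <<'E'
from h import *
p=get_tcp_pos(); movel([.5434,-.0039,.2143],v=.01); wait(.7)
print(get_ft_force(),get_tcp_pos(),get_time()); print(job_done())
E
```

```text
[0.7435 0.0709 0.1248] [ 0.5434 -0.0039  0.2143] 30.05
the job is handed in; nothing more can be done
None
```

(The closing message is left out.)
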